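# Load the tablet tester's basket

## Robot

A 6-joint arm with a two-finger parallel gripper is mounted at the origin on the work surface. World frame = base frame: x ahead of the robot, y to its left, z up, the work surface at z = 0. Lengths are in mm, angles in rad, forces in N, time in s.
With the tool pointing down it reaches from about 350 to 975 mm from the base axis. Payload 7.1 kg.
Tool frame: the origin (TCP) lies on the mounting face of the last link; the fingertips stand 182 mm ahead of it and the grasp point (between the pads) lies 163 mm ahead of it (ctrl.tip_reach is the distance from the TCP to the fingertips, in mm); z points along the fingers, y is the direction in which the jaws open and shut (so a half turn about z gives the same grasp; the last joint's range is limited). The gripper opens to 88 mm and grips with 3 to 60 N. Pads are 20 mm wide; open, the fingers measure 115 mm over their backs; the gripper's body (75 mm by 178 mm) begins 61 mm behind the grasp point.
Start: joints at [-0.019, 0.423, 1.63, -0, 1.089, -0.019], TCP at [624.985, 0.026, 404.675] pointing down, gripper open.
Joint ranges: [-3, 3], [-0.9, 2.11], [0.09, 2.58], [-1.31, 4.45], [0.11, 2.69], [-2.54, 2.54]. Speed limits (rad/s): [2.39, 2.39, 3.01, 3.14, 3.14, 3.14].

## Interface

Orientations are given as a rotation vector (axis times angle).
In Python, from workcell import ctrl gives the robot as it stands.
- The arm moves only by the tool jog_arm, never from a script. Its argument "steps" is a list that holds one entry, the list of rows, each a list of 7 numbers: the shift along the tool's x, y, z in m, then the turn, a rotation vector about the tool's x, y, z in degrees, then the gripper's target within -1 to 1 (shut at 1, half-way at 0, fully open at -1). A call has 1 to 20 rows; each row shifts and turns the commanded pose from where the row before left it, along the tool's axes as they then stand; what a row does not reach is not made up. A row lasts 1/12 s, in which the tool goes at most 41.7 mm and 7.16 degrees, less where a joint would pass 70% of its speed; a pose out of reach is approached as far as the arm can. A call is refused whole if a number of a shift passes 0.0417 or a number of a turn 7.16, either way. A call with a gripper value outside its range is refused whole. The fingers move at their own pace and stop on an object; the grip force is fixed at half the most. Time passes only in rows, so rows that do not move let the fingers close. It gives the time, the measured TCP pose, the force and the opening at its end, in the units of the state.
- ctrl.get_obs(): the state, without advancing time (a new reading comes with each control period).
- ctrl.get_image(name): name is "scene" or "side" or "wrist"; returns the picture (420x560x3 uint8, red, green, blue); there is no depth.
- ctrl.camera_info(name): a dict with "fx", "fy", "cx", "cy" (pixels), "origin" and "attitude" of the camera in the world; the wrist camera has in their place "T_tool_cam" (4x4, takes a point from camera to tool coordinates, whose origin is the TCP and whose axes are the flange's). Camera axes: x right, y down, z forward; pixel columns grow to the right and rows downward; lengths in mm; the calibration is good to about 2 mm. A picture is of the moment at which its call begins: read the wrist's pose just before it. camera_info takes no time and is no camera call.
- ctrl.close_job(): hands the job in, once; it reports no verdict.
Trained networks look in the newest picture that a camera, given by its name, has taken for a name from the list of things; names that differ only in an ending like _2 or _b are one class to them, and where a whole thing is asked for, a point or a joint stands for the part that bears it (a point fixed in the world has none). Each returns a list of dicts, best first, with "p" (0 to 1); they miss things now and then, are a little off and sometimes report something else, mostly with a low value. They report only what shows in the picture. A call takes as long as a camera call.
- ctrl.look_for(thing, camera): "bbox" ([left, top, right, bottom] in pixels, round what is visible of it).
- ctrl.trace(thing, camera): "pixels" (420x560 bool, what is visible of it) and "bbox" ([left, top, right, bottom] in pixels, round what is visible of it).
- ctrl.landmark_of(thing, camera): "uv" ([column, row] in pixels: a listed point, or the origin of a listed thing).
The state is a dict: "t": time; "qpos": joint angles; "qvel": joint speeds; "joint_torque": joint torques, N m; "ee_pos": TCP position; "orientation": TCP orientation; "ft_force": force on the tool from outside, world axes, zero at the start; "moment": the same for the moment, N m; "width": finger opening in mm.
Only numpy, scipy, OpenCV 4.12 (cv2) and the standard library are available. Lean on these libraries where they do the work, as an engineer would, in place of code of your own. Each camera call takes 0.05 s, during which the arm holds its last target.

## Task

Load the disintegration tester for a run: drop the three big white tablets from the steel tray into the tester's hanging basket, a single tablet in each of its three open tubes, so that each lies at the bottom of its tube. The basket's rod and coupling are in the way straight above, so lean in from outside and do not bang against the tester; leave the clear plastic discs and all else on the bench where they are.

Things in the scene. Friction and masses are not known exactly. Their poses are not given: they have to be found in the camera images.
- tester: Tablet disintegration tester, fixed. Origin on the bench, on the vertical axis of its basket; z up. Its drive housing (200 wide, 160 deep, 170 mm high) stands behind the basket, from 75 mm along this body's +x; the base plate reaches 75 mm in front of the axis (-x). An empty glass beaker (rim 111 mm across, at height 165 mm) stands under the basket.
- coupling (a point): Centre of the underside of the round coupling from which the basket hangs, on the basket's axis at height 325 mm, 44 mm diameter, 30 mm high. A hanger arm (22 wide, heights 355 to 369 mm) runs from above it straight back, along the tester's +x, to two 12 mm upright lift rods 105 mm behind the axis, 15 mm to either side.
- basket: Basket of the tester, fixed: three upright open glass tubes between two grey round plates, 97 mm diameter, hung by a 6 mm steel rod on its axis. Origin on the bench, on the axis; z up. Top plate's upper face at height 210 mm; three screw heads stand 4 mm proud of it, and a hub (20 mm diameter, 6 mm high) at the rod's foot. Turned up to 0.15 rad in the tester, whose front (-x) faces the robot.
- tray: Flat steel sample tray, 200 (x) by 290 (y) mm, fixed. Origin under its centre on the bench; inner floor at height 3 mm, rim 3 mm thick and 11 mm high. It carries the three tablets and the two discs, no two of them closer than 65 mm between centres and none closer than 40 mm to the rim. Tray and tester stand side by side, one left and one right of the robot's x axis, in either order.
- mouth_front (a point): Centre of the mouth of the front (-x of the basket) tube, in the top plate's upper face (height 210 mm), 28 mm from the basket's axis; z up. Bore 33.5 mm diameter, vertical, mesh floor 85 mm below the mouth. The rod and the coupling (115 mm above the mouths) bar the way straight down: lean the gripper outwards, away from them.
- mouth_right (a point): Centre of the mouth of the right rear (60 deg from the basket's +x towards -y) tube, in the top plate's upper face (height 210 mm), 28 mm from the basket's axis; z up. Bore 33.5 mm diameter, vertical, mesh floor 85 mm below the mouth. The rod and the coupling (115 mm above the mouths) bar the way straight down: lean the gripper outwards, away from them.
- mouth_left (a point): Centre of the mouth of the left rear (60 deg from the basket's +x towards +y) tube, in the top plate's upper face (height 210 mm), 28 mm from the basket's axis; z up. Bore 33.5 mm diameter, vertical, mesh floor 85 mm below the mouth. The rod and the coupling (115 mm above the mouths) bar the way straight down: lean the gripper outwards, away from them.
- tablet1_center (a point): Centre of one of the three large test tablets (the body turns with it; z is its axis): a plain chalky white cylinder with bevelled edges and a score line on top, 22 mm diameter, 16 mm thick, 10 to 16 g, lying flat on the tray (centre 11 mm above the bench). All three are alike; it fits through a bore in any attitude.
- tablet2_center (a point): Centre of one of the three large test tablets (the body turns with it; z is its axis): a plain chalky white cylinder with bevelled edges and a score line on top, 22 mm diameter, 16 mm thick, 10 to 16 g, lying flat on the tray (centre 11 mm above the bench). All three are alike; it fits through a bore in any attitude.
- tablet3_center (a point): Centre of one of the three large test tablets (the body turns with it; z is its axis): a plain chalky white cylinder with bevelled edges and a score line on top, 22 mm diameter, 16 mm thick, 10 to 16 g, lying flat on the tray (centre 11 mm above the bench). All three are alike; it fits through a bore in any attitude.
- tablet1: The same tablet as tablet1_center; origin at the centre of its underside, 8 mm below the centre.
- tablet2: The same tablet as tablet2_center; origin at the centre of its underside, 8 mm below the centre.
- tablet3: The same tablet as tablet3_center; origin at the centre of its underside, 8 mm below the centre.
- disc1: Guide disc of the tester, not needed now, must be left alone: clear plastic cylinder with five small holes in its face, 31 mm diameter, 15 mm thick, lying flat on the tray among the tablets. Origin at the centre of its underside.
- disc2: Guide disc of the tester, not needed now, must be left alone: clear plastic cylinder with five small holes in its face, 31 mm diameter, 15 mm thick, lying flat on the tray among the tablets. Origin at the centre of its underside.
- spatula: Bystander: steel lab spatula, 170 mm long, 6 mm high, lying along x on the bench between tray and tester.
- jar: Bystander: closed amber glass jar, 60 mm diameter, 58 mm high, about 155 mm behind the tray's centre. Origin under its centre.
- beaker: Bystander: small empty glass beaker, 52 mm across, 50 mm high, about 155 mm behind the tray's centre. Origin under its centre.
- timer: Bystander: flat white timer, 55 x 70 x 18 mm, lying in front of the tester. Origin under its centre.
- forceps: Bystander: steel forceps, 120 mm long, 8 mm high, lying in front of the tray.

How it is judged:
By the outcome, as a careful person would: the job done as asked, in the order asked, and still so for the second after the job is handed in, with the robot touching nothing.
It also fails if it takes over 72 s, if anything falls off the work surface, if the arm or the gripper's body presses on something with over 40 N, if the wrist force passes 120 N, or if a joint passes its speed limit or range.

## Working session

There is one attempt and no reset: what is moved stays moved. The work goes in short steps, Python scripts to look and compute and a tool call to move; the robot and the scene stay as the last step left them, time stands still between calls to the robot, and variables do not carry over. Pictures are saved under pics/ and viewed, and the job is handed in when it is done.

Besides the shell and the picture viewer there is one more tool, called after "Call:" as name(argument=value, ...) on one line, values as JSON. jog_arm: Moves the arm, as the interface text tells. Its arguments: {"type":"object","properties":{"steps":{"type":"array"}},"required":["steps"]}

```bash
ls; mkdir -p pics
python3 - <<'E'
from workcell import ctrl
import cv2
o=ctrl.get_obs(); print(o)
for n in ["scene","side","wrist"]:
    im=ctrl.get_image(n); cv2.imwrite(f"pics/{n}0.png",im[:,:,::-1]); print(n,ctrl.camera_info(n))
E
```

```text
pics
{'t': 0.0, 'qpos': array([-1.89942767e-02,  4.23840160e-01,  1.63070046e+00, -4.34269903e-05,
        1.08862052e+00, -1.89904139e-02]), 'qvel': array([-1.04023581e-04,  1.75119362e-03, -3.92535590e-04,  6.72988523e-04,
       -5.82280343e-06, -5.09396516e-04]), 'joint_torque': array([ 1.28069914e-03, -5.44622147e+01, -2.73670936e+01,  6.42951974e-02,
        2.27214623e-02, -1.51321510e-04]), 'ee_pos': array([6.24713109e+02, 2.98339966e-02, 4.03897803e+02]), 'orientation': array([-2.22064288e+00, -2.22067909e+00,  1.75165957e-03]), 'ft_force': array([0.35081326, 0.3854398 , 0.80030546]), 'moment': array([-0.00571478,  0.04287104,  0.03776238]), 'width': 87.7037152254887}
scene {'fx': 415.3791579946387, 'fy': 415.3791579946387, 'cx': 280.3231975713547, 'cy': 213.5601247321353, 'origin': array([ 684.2729564 , -485.79896862,  847.56012724]), 'attitude': array([-2.462125  , -0.37041256,  0.1318546 ])}
side {'fx': 380.10526466031274, 'fy': 380.10526466031274, 'cx': 285.8213003394339, 'cy': 206.06150608286643, 'origin': array([ 347.17248376, -481.20468438,  816.73626106]), 'attitude': array([-2.41167272,  0.42192182, -0.1563346 ])}
wrist {'fx': 306.9156217713032, 'fy': 306.9156217713032, 'cx': 280.4968654511794, 'cy': 211.15420499211712, 'T_tool_cam': array([[ 6.24988649e-04, -9.61129029e-01, -2.76098892e-01,
         7.56821710e+01],
       [ 9.99999194e-01,  9.05747471e-04, -8.89362647e-04,
         2.10163657e-01],
       [ 1.10486813e-03, -2.76098114e-01,  9.61128821e-01,
         1.96585638e+01],
       [ 0.00000000e+00,  0.00000000e+00,  0.00000000e+00,
         1.00000000e+00]])}
```

View pics/scene0.png

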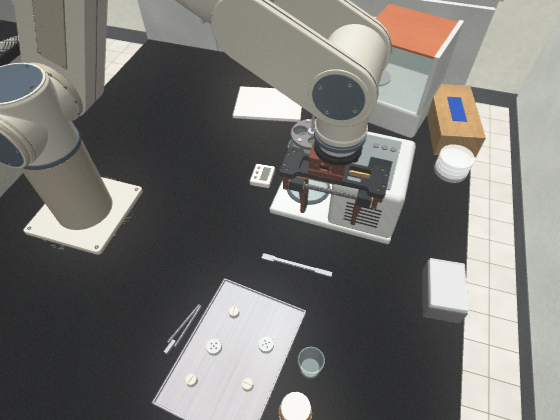

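View pics/side0.png

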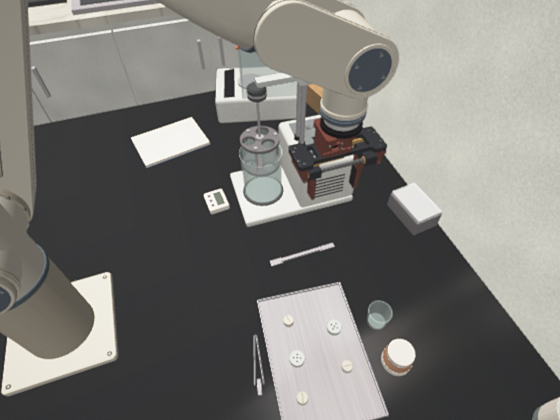

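View pics/wrist0.png

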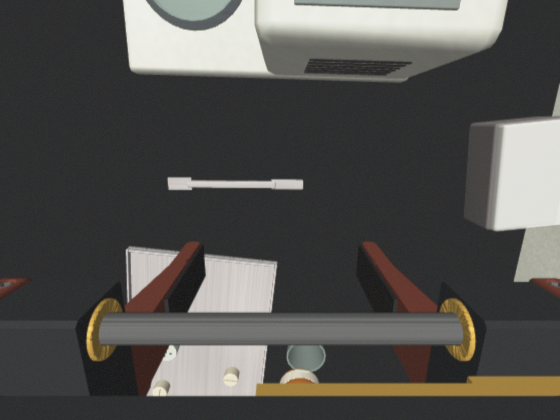

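The scene and side pictures show the tester to the left of the arm and the tray to the right. The tablets in the scene picture are near (234,311), (191,380) and (247,384), with discs near (214,346) and (266,344). The next step is to localise them all.

```bash
cat > h.py <<'E'
import numpy as np, cv2
from scipy.spatial.transform import Rotation as R
from workcell import ctrl
def cam(n,obs=None):
    i=ctrl.camera_info(n); K=np.array([[i['fx'],0,i['cx']],[0,i['fy'],i['cy']],[0,0,1]])
    if n=='wrist':
        o=obs or ctrl.get_obs(); T=np.eye(4);T[:3,:3]=R.from_rotvec(o['orientation']).as_matrix();T[:3,3]=o['ee_pos']
        C=T@np.array(i['T_tool_cam']); return K,C[:3,:3],C[:3,3]
    return K,R.from_rotvec(i['attitude']).as_matrix(),np.array(i['origin'])
def ray(c,uv):
    K,A,o=c; d=A@np.linalg.solve(K,[uv[0],uv[1],1]); return o,d/np.linalg.norm(d)
def onplane(c,uv,z):
    o,d=ray(c,uv); return o+d*(z-o[2])/d[2]
def proj(c,p):
    K,A,o=c; q=K@(A.T@(np.asarray(p,float)-o)); return q[:2]/q[2]
E
python3 - <<'E'
from h import *
np.set_printoptions(precision=1,suppress=True)
Z=dict(tester=0,coupling=325,basket=0,tray=0,mouth_front=210,mouth_right=210,mouth_left=210,tablet1_center=11,disc1=3,spatula=0,jar=0,timer=0)
for n in ["side","scene"]:
    ctrl.get_image(n); c=cam(n)
    for t,z in Z.items():
        for r in ctrl.landmark_of(t,n)[:5]:
            print(n,t,round(r['p'],2),np.array(r['uv']),onplane(c,r['uv'],z))
print(ctrl.get_obs()['t'])
E
```

```text
side tester 0.66 [262.8 196.7] [532.1 220.    0. ]
side tester 0.45 [303.9 398.6] [ 447.3 -313.4   -0. ]
side coupling 0.73 [257.7  98.2] [536.5 223.2 325. ]
side tray 0.63 [316.3 354.8] [ 503.2 -243.4    0. ]
side tray 0.54 [304.2 255.6] [570.3  -5.2   0. ]
side mouth_front 0.61 [251.2 140.2] [513.8 224.9 210. ]
side mouth_right 0.63 [266.5 145.2] [543.2 194.7 210. ]
side mouth_left 0.86 [261.5 128.9] [550.6 257.9 210. ]
side tablet1_center 0.68 [304.3 396.5] [ 448.  -312.4   11. ]
side tablet1_center 0.27 [258.8 129.5] [607.9 500.3  11. ]
side disc1 0.71 [295.8 360.8] [ 457.6 -241.1    3. ]
side disc1 0.67 [334.  328.2] [ 561.7 -204.4    3. ]
side spatula 0.54 [258.  356.4] [ 386.4 -204.8    0. ]
side spatula 0.51 [301.9 257. ] [563.3  -7.1   0. ]
side jar 0.78 [393.4 359.6] [ 651.4 -307.5    0. ]
side timer 0.83 [218.1 202.6] [406.4 241.6   0. ]
scene tester 0.82 [306.1 195. ] [535.1 216.9   0. ]
scene tester 0.41 [233.7 311.6] [ 470.4 -150.5    0. ]
scene tray 0.93 [234.1 357.1] [ 506.9 -242.8    0. ]
scene mouth_front 0.91 [301.  132.7] [512.8 218.8 210. ]
scene mouth_right 0.78 [316.3 143. ] [554.5 195.8 210. ]
scene mouth_left 0.56 [319.7 126.7] [548.6 251.2 210. ]
scene mouth_left 0.22 [233.1 355.2] [ 548.3 -300.7  210. ]
scene tablet1_center 0.63 [192.6 379.6] [ 447.8 -310.5   11. ]
scene tablet1_center 0.25 [247.8 385.7] [ 554.3 -289.5   11. ]
scene disc1 0.79 [212.1 348. ] [ 457.6 -239.5    3. ]
scene disc1 0.46 [263.6 346.2] [ 557.6 -204.8    3. ]
scene spatula 0.62 [294.3 264.2] [563.8   2.9   0. ]
scene jar 0.73 [291.6 415.8] [ 649.4 -313.6    0. ]
scene timer 0.68 [262.8 177.4] [404.3 243.4  -0. ]
1.45
```

Run:
```python
import cv2,numpy as np
s=cv2.imread('pics/side0.png'); a=cv2.resize(s[270:420,230:400],None,fx=4,fy=4,interpolation=cv2.INTER_CUBIC); b=cv2.resize(s[70:220,215:315],None,fx=4,fy=4,interpolation=cv2.INTER_CUBIC)
c=cv2.imread('pics/scene0.png');d=cv2.resize(c[280:420,140:320],None,fx=4,fy=4,interpolation=cv2.INTER_CUBIC)
cv2.imwrite('pics/c1.png',a);cv2.imwrite('pics/c2.png',b);cv2.imwrite('pics/c3.png',d)
```

```text
(no output)
```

View pics/c1.png

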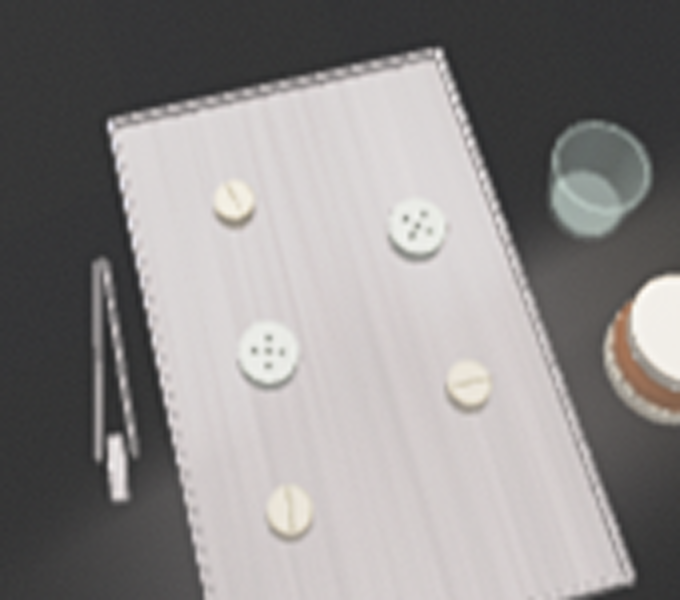

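View pics/c2.png

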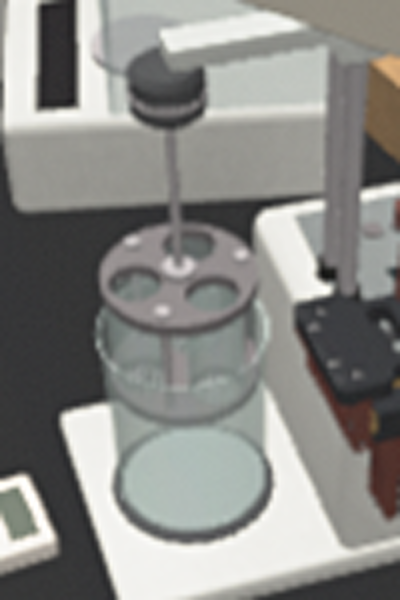

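View pics/c3.png

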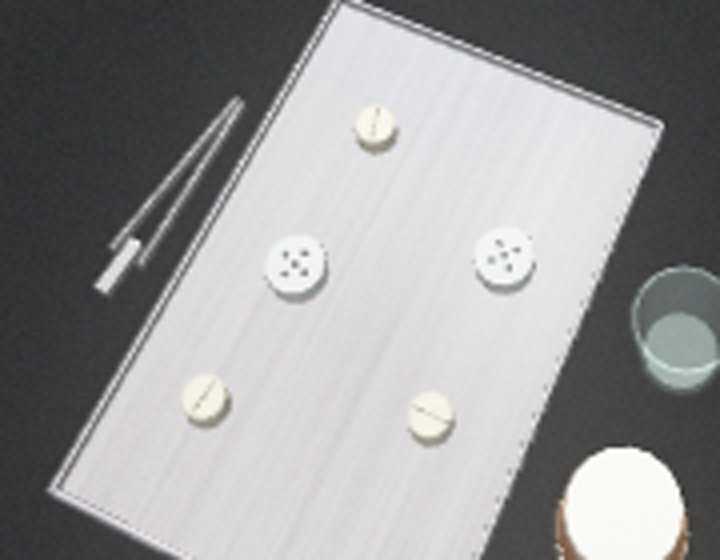

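The crops give these pixel positions:
- **Side tablets:** (288.5,320), (347,366) and (302.5,398).
- **Side mouths:** front (249,141), right (268,143), left (262.5,131).

I'll bring the wrist camera over the tray for a refined measurement.

Call:
jog_arm(steps=[[[-0.033,-0.0125,0,0,0,0,0],[-0.033,-0.0125,0,0,0,0,0],[-0.033,-0.0125,0,0,0,0,0],[-0.033,-0.0125,0,0,0,0,0],[-0.033,-0.0125,0,0,0,0,0],[-0.033,-0.0125,0,0,0,0,0],[-0.033,-0.0125,0,0,0,0,0],[-0.033,-0.0125,0,0,0,0,0],[-0.033,-0.0125,0,0,0,0,0],[-0.033,-0.0125,0,0,0,0,0],[0,0,0,0,0,0,0],[0,0,0,0,0,0,0]]])

```text
t: 2.45
ee_pos: [499.2, -331.5, 404.6]
orientation: [2.225, 2.218, 0.0]
ft_force: [0.0, 0.5, 0.3]
width: 44.2
```

Run:
```python
from h import *
np.set_printoptions(precision=2,suppress=True)
o=ctrl.get_obs(); print(o['t'],o['qpos'],o['ee_pos'],o['orientation'],o['width'])
c=cam('wrist',o); im=ctrl.get_image('wrist'); cv2.imwrite('pics/w1.png',im[:,:,::-1])
s=ctrl.get_image('side'); cv2.imwrite('pics/s1.png',s[:,:,::-1])
s=ctrl.get_image('scene'); cv2.imwrite('pics/sc1.png',s[:,:,::-1])
for t,z in [('tablet1_center',11),('disc1',3)]:
    for r in ctrl.landmark_of(t,'wrist')[:5]: print(t,round(r['p'],2),np.array(r['uv']),onplane(c,r['uv'],z))
S=cam('side');C=cam('scene')
for a,b in [((288.5,320),(233.8,311.8)),((347,366),(247.8,384.3)),((302.5,397.8),(191.5,379.5))]:
    print(onplane(S,a,16),onplane(C,b,16))
T=np.eye(4)
K=c; Rm=R.from_rotvec(o['orientation']).as_matrix(); print('grasp px',proj(c,o['ee_pos']+Rm@[0,0,163]),'tip',proj(c,o['ee_pos']+Rm@[0,0,182]))
```

```text
2.45 [-0.61  0.39  1.69  0.    1.07 -0.6 ] [ 499.24 -331.47  404.63] [2.23 2.22 0.  ] 44.15356919436383
tablet1_center 0.64 [232.4 172.5] [ 440.32 -313.82   11.  ]
disc1 0.95 [246.5 108.4] [ 459.21 -239.08    3.  ]
disc1 0.57 [333.1  75.8] [ 559.92 -203.8     3.  ]
[ 471.88 -157.91   16.  ] [ 474.83 -157.18   16.  ]
[ 550.17 -289.97   16.  ] [ 554.19 -288.3    16.  ]
[ 443.28 -314.45   16.  ] [ 447.06 -312.     16.  ]
grasp px [280.3  275.31] tip [280.36 259.58]
```

View pics/w1.png

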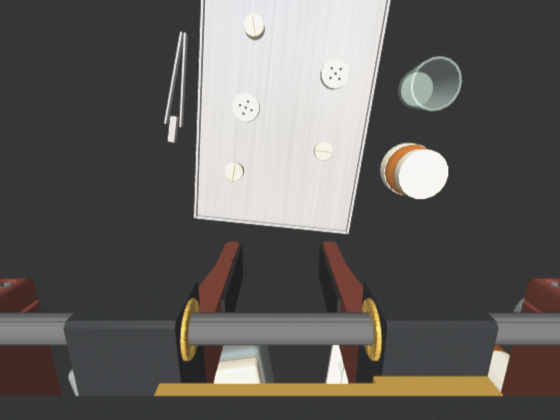

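View pics/sc1.png

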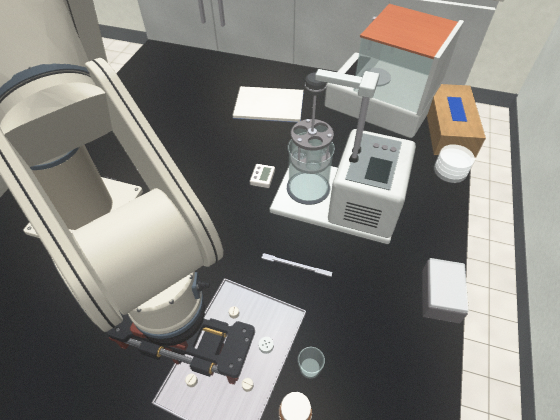

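The wrist picture shows tablets at (254,25), (323.5,151) and (233.5,172), with discs at (246,107) and (335,73). The tester is now clear in the scene picture.

Run:
```python
from h import *
np.set_printoptions(precision=1,suppress=True)
o=ctrl.get_obs(); c=cam('wrist',o)
for uv in [(254,25),(323.5,151),(233.5,172)]: print(onplane(c,uv,16))
for n in ['side','scene']:
    cc=cam(n)
    for t,z in [('tester',0),('coupling',325),('basket',0),('mouth_front',210),('mouth_right',210),('mouth_left',210)]:
        for r in ctrl.landmark_of(t,n)[:1]: print(n,t,round(r['p'],2),np.array(r['uv']),onplane(cc,r['uv'],z))
a=cv2.imread('pics/sc1.png')[60:210,270:420]; b=cv2.imread('pics/s1.png')[70:220,215:365]
cv2.imwrite('pics/c4.png',cv2.resize(a,None,fx=4,fy=4,interpolation=cv2.INTER_CUBIC))
cv2.imwrite('pics/c5.png',cv2.resize(b,None,fx=4,fy=4,interpolation=cv2.INTER_CUBIC))
```

```text
[ 471.7 -152.7   16. ]
[ 551.2 -284.7   16. ]
[ 443.6 -309.9   16. ]
side tester 0.98 [262.9 197.5] [531.5 217.    0. ]
side coupling 0.93 [257.7  98.4] [536.2 222.5 325. ]
side mouth_right 0.55 [319.7 351.3] [ 470.2 -301.4  210. ]
side mouth_left 0.18 [301.9 396.6] [ 419.8 -353.   210. ]
scene tester 0.88 [304.8 193.4] [530.4 221.3  -0. ]
scene coupling 0.66 [315.2  85.6] [533.2 240.7 325. ]
scene mouth_right 0.56 [315.9 145.2] [555.4 188.7 210. ]
scene mouth_left 0.85 [321.4 123.3] [549.6 263.9 210. ]
```

View pics/c4.png

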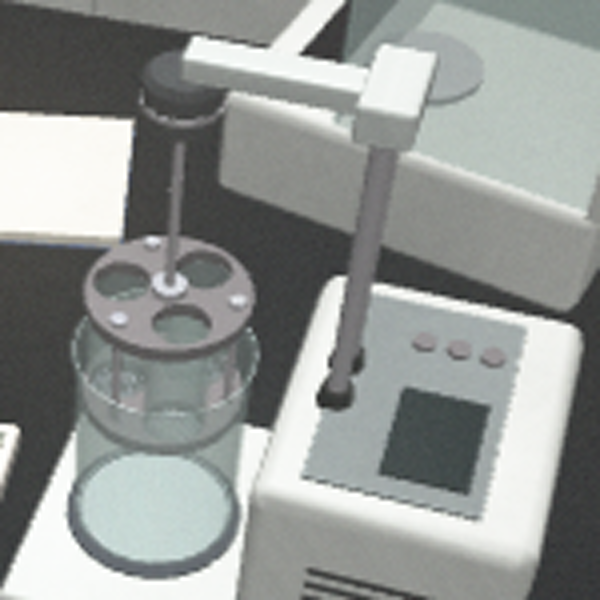

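View pics/c5.png

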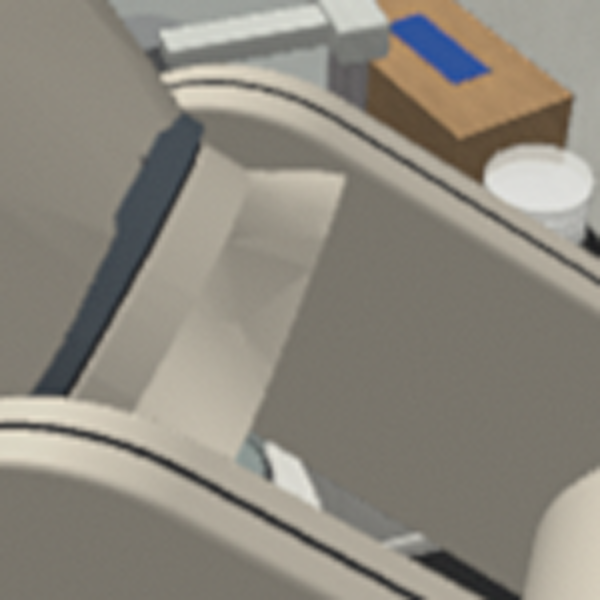

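Run:
```python
from h import *
from scipy.optimize import least_squares
np.set_printoptions(precision=2,suppress=True)
sc=lambda x,y:(x/4+270-.4,y/4+60-.4); sd=lambda x,y:(x/4+215-.4,y/4+70-.4)
obs={'scene':{'f':sc(122,281),'l':sc(206,269),'r':sc(183,323)},'side':{'f':sd(135,283),'l':sd(190,243),'r':sd(212,292)}}
az={'f':np.pi,'l':np.pi/3,'r':-np.pi/3}
def P(p,k): return [p[0]+28*np.cos(p[2]+az[k]),p[1]+28*np.sin(p[2]+az[k]),208.5]
for sel in (['scene'],['side'],['scene','side']):
    f=lambda p:np.concatenate([proj(cam(n),P(p,k))-obs[n][k] for n in sel for k in 'flr'])
    r=least_squares(f,[535,221,0]);print(sel,r.x,r.fun)
```

```text
['scene'] [536.48 229.27  -0.02] [ 0.32 -0.09 -0.28 -0.03 -0.05  0.13]
['side'] [535.79 228.87  -0.02] [ 0.02 -0.25 -0.12  0.24  0.1   0.02]
['scene', 'side'] [536.19 229.18  -0.02] [ 0.19 -0.09 -0.42 -0.04 -0.17  0.13  0.14 -0.37 -0.    0.13  0.21 -0.1 ]
```

The basket fit agrees across the two cameras: axis near (536,229), yaw -0.02. The tablets are near (472,-155), (552,-287) and (444,-311). I'll hover over the third one and check it.

Call:
jog_arm(steps=[[[0.0035,-0.0093,0.024,0,0,0,0],[0.0035,-0.0093,0.024,0,0,0,0],[0.0035,-0.0093,0.024,0,0,0,0],[0.0035,-0.0093,0.024,0,0,0,0],[0.0035,-0.0093,0.024,0,0,0,0],[0.0035,-0.0093,0.024,0,0,0,0],[0,0,0,0,0,0,0],[0,0,0,0,0,0,0]]])

```text
t: 3.97
ee_pos: [443.9, -308.9, 260.1]
orientation: [-2.22, -2.219, 0.001]
ft_force: [-0.1, -0.5, 0.2]
width: 44.0
```

```bash
cat > wl.py <<'E'
from h import *
import sys
np.set_printoptions(precision=1,suppress=True)
o=ctrl.get_obs(); print(o['t'],o['qpos'].round(2),o['ee_pos'],o['orientation'].round(3),o['width'])
c=cam('wrist',o); im=ctrl.get_image('wrist'); cv2.imwrite(f'pics/{sys.argv[1]}.png',im[:,:,::-1])
for r in ctrl.landmark_of('tablet1_center','wrist')[:3]: print(round(r['p'],2),np.array(r['uv']),onplane(c,r['uv'],11))
Rm=R.from_rotvec(o['orientation']).as_matrix(); d=(o['ee_pos'][2]-11)/-Rm[2,2]; g=o['ee_pos']+Rm@[0,0,d]; print('axis hits z11 at',g,proj(c,g))
E
python3 wl.py w2
```

```text
3.9667 [-0.6  0.5  1.9 -0.   0.7 -0.6] [ 443.9 -308.9  260.1] [-2.2 -2.2  0. ] 44.030882819106125
0.79 [279.8 226.1] [ 442.8 -311.    11. ]
0.43 [277.4 226.4] [ 440.9 -311.3   11. ]
axis hits z11 at [ 443.4 -308.5   11. ] [280.5 223.1]
```

View pics/w2.png

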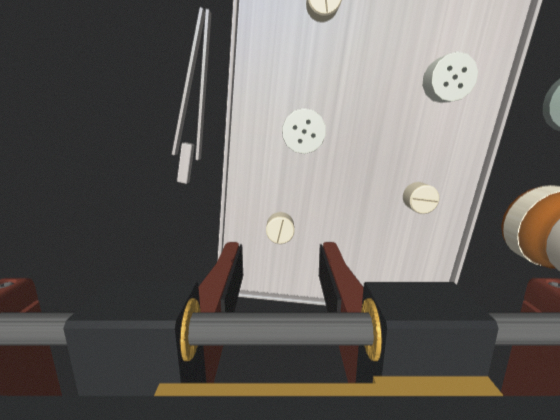

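The tablet sits at (280.5,229), about 3 mm towards -y of the axis. Descend, close and lift.

Call:
jog_arm(steps=[[[-0.003,0,0.02,0,0,0,0],[0,0,0.02,0,0,0,0],[0,0,0.02,0,0,0,0],[0,0,0.013,0,0,0,0],[0,0,0,0,0,0,0],[0,0,0,0,0,0,1],[0,0,0,0,0,0,1],[0,0,0,0,0,0,1],[0,0,0,0,0,0,1],[0,0,0,0,0,0,1],[0,0,0,0,0,0,1]]])

```text
t: 4.98
ee_pos: [444.6, -312.3, 188.8]
orientation: [2.22, 2.22, 0.0]
ft_force: [0.1, 0.8, 7.6]
width: 21.1
```

```bash
python3 wl.py w3
```

```text
4.9833 [-0.6  0.6  1.9  0.   0.6 -0.6] [ 444.6 -312.3  188.8] [2.2 2.2 0. ] 21.1208831563566
0.81 [283.1 263.6] [ 446.5 -313.    11. ]
axis hits z11 at [ 444.9 -312.5   11. ] [280.3 262.8]
```

View pics/w3.png

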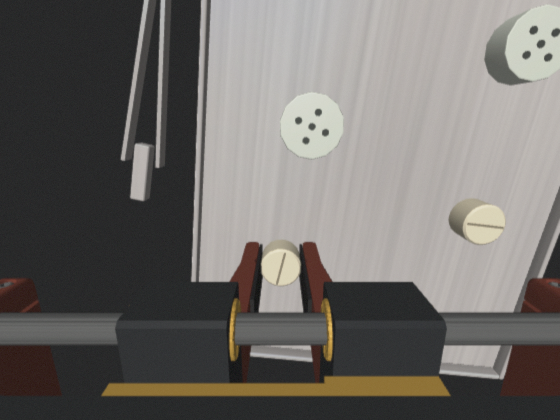

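Gripped, with an opening of 21.1 mm and the tablet central at (281,265). Next: lift, travel to the stand-off for the right rear tube, then yaw.

Call:
jog_arm(steps=[[[0,0,-0.033,0,0,0,1],[0,0,-0.033,0,0,0,1],[0,0,-0.033,0,0,0,1],[0,0,-0.033,0,0,0,1],[0.035,0.0063,-0.009,0,0,0,1],[0.035,0.0063,-0.009,0,0,0,1],[0.035,0.0063,-0.009,0,0,0,1],[0.035,0.0063,-0.009,0,0,0,1],[0.035,0.0063,-0.009,0,0,0,1],[0.035,0.0063,-0.009,0,0,0,1],[0.035,0.0063,-0.009,0,0,0,1],[0.035,0.0063,-0.009,0,0,0,1],[0.035,0.0063,-0.009,0,0,0,1],[0.035,0.0063,-0.009,0,0,0,1],[0.035,0.0063,-0.009,0,0,0,1],[0,0,0,0,0,5,1],[0,0,0,0,0,5,1],[0,0,0,0,0,5,1],[0,0,0,0,0,0,1]]])

```text
t: 6.67
ee_pos: [513.2, 73.4, 418.9]
orientation: [2.494, 1.91, 0.0]
ft_force: [-0.5, 0.7, 0.5]
width: 20.9
```

Call:
jog_arm(steps=[[[0,0,0,0,7,0,1],[0,0,0,0,7,0,1],[0,0,0,0,7,0,1],[0,0,0,0,7,0,1],[0,0,0,0,7,0,1],[0,0,0,0,0,0,1],[0,0,0,0,0,0,1]]])

```text
t: 7.25
ee_pos: [513.2, 72.2, 418.4]
orientation: [-2.137, -1.64, -0.669]
ft_force: [0.2, -0.1, 0.6]
width: 21.4
```

```bash
cat > tl.py <<'E'
# tl.py tag mx my : report, pictures, shift needed (tool axes, mm) to bring tablet centre to (mx,my,mz)
from h import *
import sys
np.set_printoptions(precision=1,suppress=True)
tag=sys.argv[1]; tgt=np.array([float(v) for v in sys.argv[2:5]]); d=float(sys.argv[5]) if len(sys.argv)>5 else 177.8
o=ctrl.get_obs(); Rm=R.from_rotvec(o['orientation']).as_matrix(); tab=o['ee_pos']+Rm@[0,0,d]
print(o['t'],o['qpos'].round(2),o['ee_pos'],'w',o['width'],'F',o['ft_force'])
print('tool x',Rm[:,0].round(2),'z',Rm[:,2].round(2),'tablet',tab,'shift in tool axes',Rm.T@(tgt-tab))
ims=[]
for n in ['side','scene']:
    im=ctrl.get_image(n)[:,:,::-1].copy(); c=cam(n); p=proj(c,[tgt[0],tgt[1],210]); q=proj(c,tab); print(n,'mouth px',p,'tablet px',q)
    x,y=int(p[0])-50,max(0,int(p[1])-80); ims.append(cv2.resize(im[y:y+150,x:x+100],None,fx=4,fy=4,interpolation=cv2.INTER_CUBIC)); print(n,'crop origin',x,y)
cv2.imwrite(f'pics/{tag}.png',np.hstack(ims))
im=ctrl.get_image('wrist'); cv2.imwrite(f'pics/{tag}w.png',im[:,:,::-1]); c=cam('wrist',o); print('wrist mouth px',proj(c,[tgt[0],tgt[1],210]),'tab',proj(c,tab))
E
python3 tl.py r1 549.5 204.3 226
```

```text
7.25 [-0.   0.2  1.9  0.7  1.  -0.2] [513.2  72.2 418.4] w 21.38375420661914 F [ 0.2 -0.1  0.6]
tool x [0.2 0.8 0.6] z [ 0.1  0.6 -0.8] tablet [539.4 170.2 272.3] shift in tool axes [ 2.8  0.9 58.3]
side mouth px [267.7 142.2] tablet px [267.2 131.1]
side crop origin 217 62
scene mouth px [315.  140.1] tablet px [308.2 127.4]
scene crop origin 265 60
wrist mouth px [281.7 230.8] tab [280.5 263.1]
```

View pics/r1.png

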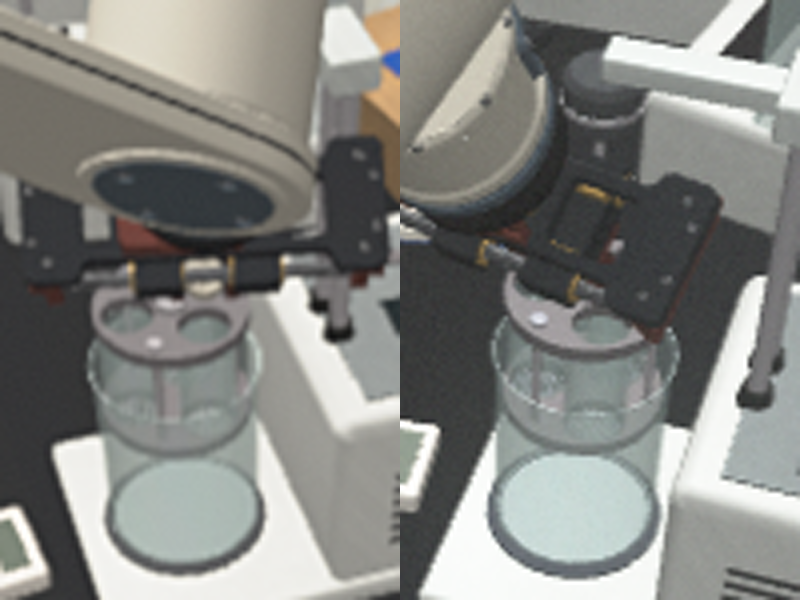

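View pics/r1w.png

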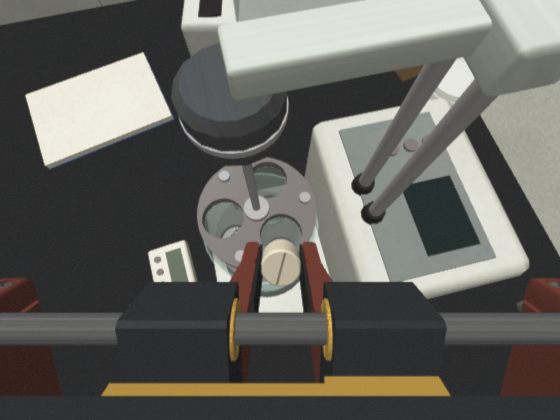

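The wrist view shows the mouths: front ≈(224,221), left ≈(269,180), right ≈(282,232), next to the held tablet at (281,263). I'll zoom in and fit.

Run:
```python
from h import *
im=cv2.imread('pics/r1w.png'); o=ctrl.get_obs(); c=cam('wrist',o)
x0,y0=180,140; z=cv2.resize(im[y0:y0+150,x0:x0+160],None,fx=4,fy=4,interpolation=cv2.INTER_CUBIC)
for az in (np.pi,np.pi/3,-np.pi/3):
    m=np.array([536+28*np.cos(az-.02),228.8+28*np.sin(az-.02),210])
    pts=np.array([(proj(c,m+[16.75*np.cos(a),16.75*np.sin(a),0])-[x0,y0]+.5)*4 for a in np.linspace(0,6.28,60)])
    cv2.polylines(z,[pts.astype(int)],True,(0,0,255),1)
cv2.imwrite('pics/r1z.png',z)
```

```text
(no output)
```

View pics/r1z.png

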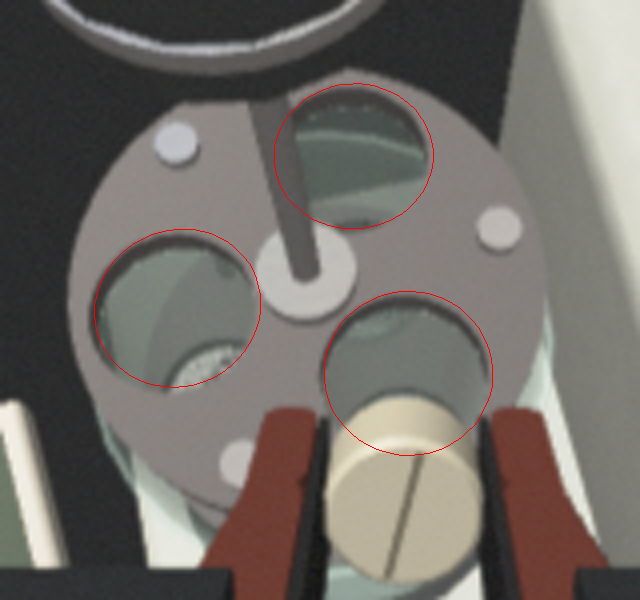

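The model overlay matches the mouth edges to within about 1 mm. Approach along the tool axis.

Call:
jog_arm(steps=[[[0.0028,0.0009,0.014,0,0,0,1],[0,0,0.014,0,0,0,1],[0,0,0.014,0,0,0,1],[0,0,0.014,0,0,0,1],[0,0,0,0,0,0,1],[0,0,0,0,0,0,1]]])

```text
t: 7.9
ee_pos: [523.1, 106.6, 374.2]
orientation: [-2.133, -1.64, -0.67]
ft_force: [-0.1, -0.2, 0.9]
width: 20.7
```

```bash
python3 tl.py r2 549.5 204.3 226
python3 - <<'E'
import cv2
im=cv2.imread('pics/r2w.png');cv2.imwrite('pics/r2z.png',cv2.resize(im[120:300,200:360],None,fx=3,fy=3))
E
```

```text
7.9 [ 0.1  0.3  1.9  0.8  0.9 -0.2] [523.1 106.6 374.2] w 20.70744266709156 F [-0.1 -0.2  0.9]
tool x [0.2 0.8 0.6] z [ 0.1  0.6 -0.8] tablet [549.2 205.  228.4] shift in tool axes [-1.8  0.5  1.6]
side mouth px [267.7 142.2] tablet px [267.2 136.1]
side crop origin 217 62
scene mouth px [315.  140.1] tablet px [315.5 133.6]
scene crop origin 265 60
wrist mouth px [281.4 268.8] tab [280.5 263.1]
```

View pics/r2.png

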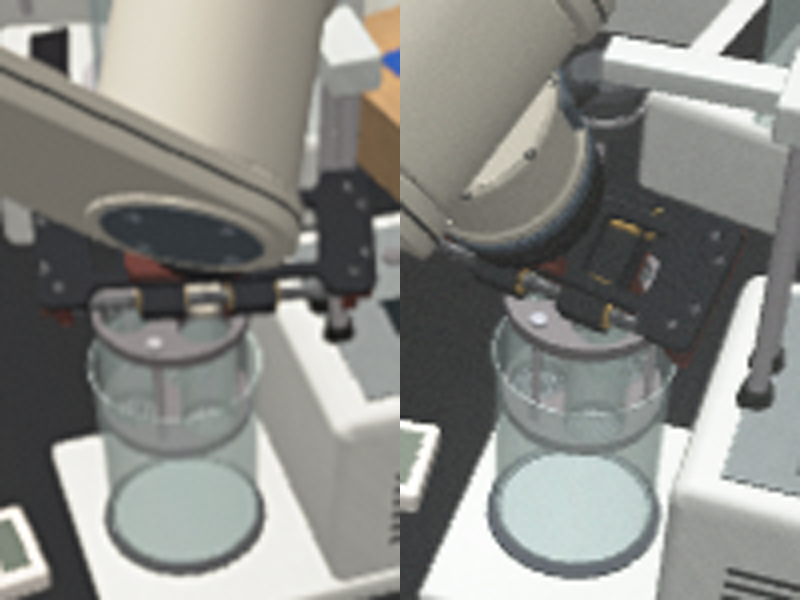

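View pics/r2z.png

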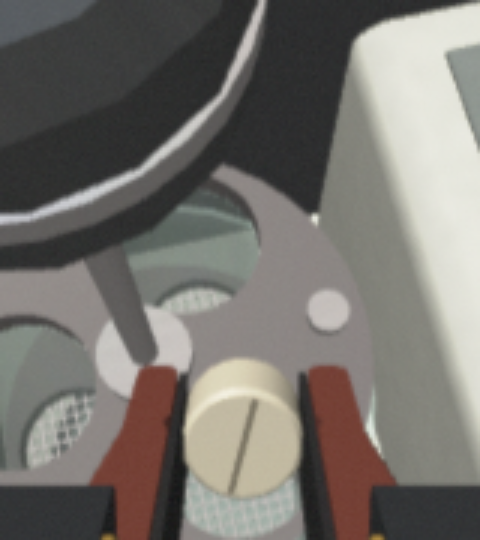

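Call:
jog_arm(steps=[[[-0.0015,0.0005,0.0015,0,0,0,1],[0,0,0,0,0,0,1],[0,0,0,0,0,0,0],[0,0,0,0,0,0,0],[0,0,0,0,0,0,0],[0,0,0,0,0,0,0],[0,0,-0.02,0,0,0,0],[0,0,-0.04,0,0,0,0],[0,0,0,0,0,0,0]]])

```text
t: 8.8
ee_pos: [515.6, 70.7, 425.9]
orientation: [-2.136, -1.64, -0.681]
ft_force: [1.2, 0.2, 1.7]
width: 44.0
```

```bash
python3 tl.py r3 549.5 204.3 226
python3 - <<'E'
import cv2
im=cv2.imread('pics/r3w.png');cv2.imwrite('pics/r3z.png',cv2.resize(im[120:300,200:360],None,fx=3,fy=3))
E
```

```text
8.8 [-0.   0.2  1.9  0.7  1.  -0.2] [515.6  70.7 425.9] w 43.990152536277215 F [1.2 0.2 1.7]
tool x [0.2 0.8 0.6] z [ 0.1  0.6 -0.8] tablet [543.  169.1 280.4] shift in tool axes [-2.1 -3.2 65. ]
side mouth px [267.7 142.2] tablet px [268.8 128.2]
side crop origin 217 62
scene mouth px [315.  140.1] tablet px [309.9 125. ]
scene crop origin 265 60
wrist mouth px [276.6 233.8] tab [280.5 263.1]
```

View pics/r3z.png

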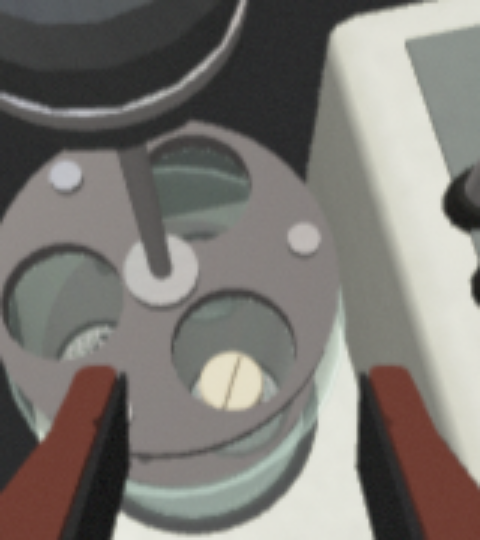

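The first tablet lies flat at the bottom of the right tube, at about (232,380) in the crop. Next is the tablet near (472,-155).

Call:
jog_arm(steps=[[[0,0,0,0,-7,0,0],[0,0,0,0,-7,0,0],[0,0,0,0,-7,0,0],[0,0,0,0,-7,0,0],[0,0,0,0,-7,0,0],[0,0,0,0,0,-5,0],[0,0,0,0,0,-5,0],[0,0,0,0,0,-5,0],[-0.0284,-0.0055,0.0208,0,0,0,0],[-0.0284,-0.0055,0.0208,0,0,0,0],[-0.0284,-0.0055,0.0208,0,0,0,0],[-0.0284,-0.0055,0.0208,0,0,0,0],[-0.0284,-0.0055,0.0208,0,0,0,0],[-0.0284,-0.0055,0.0208,0,0,0,0],[-0.0284,-0.0055,0.0208,0,0,0,0],[-0.0284,-0.0055,0.0208,0,0,0,0],[0,0,0,0,0,0,0],[0,0,0,0,0,0,0]]])

```text
t: 10.45
ee_pos: [469.8, -155.3, 252.9]
orientation: [-2.221, -2.216, 0.003]
ft_force: [-0.1, 0.2, -0.4]
width: 44.1
```

```bash
python3 wl.py w4
```

```text
10.45 [-0.3  0.5  2.   0.   0.7 -0.3] [ 469.8 -155.3  252.9] [-2.2 -2.2  0. ] 44.055379168222764
axis hits z11 at [ 468.7 -154.8   11. ] [280.5 226. ]
```

View pics/w4.png

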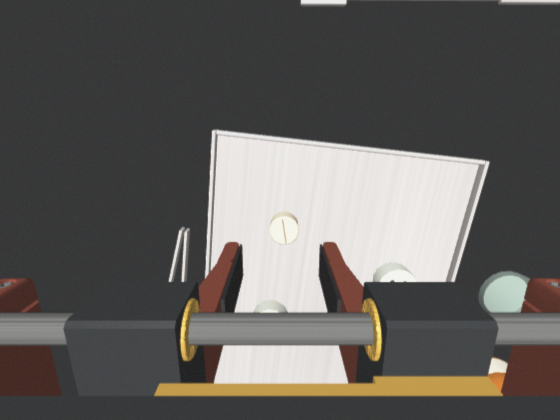

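The tablet is at (284.5,231), about +3 mm in x and -2.5 mm in y from the axis. Grasp.

Call:
jog_arm(steps=[[[-0.0025,0.003,0.018,0,0,0,0],[0,0,0.018,0,0,0,0],[0,0,0.018,0,0,0,0],[0,0,0.009,0,0,0,0],[0,0,0,0,0,0,0],[0,0,0,0,0,0,1],[0,0,0,0,0,0,1],[0,0,0,0,0,0,1],[0,0,0,0,0,0,1],[0,0,0,0,0,0,1]]])

```text
t: 11.38
ee_pos: [474.1, -157.5, 192.9]
orientation: [2.221, 2.22, 0.001]
ft_force: [0.1, 1.3, 6.5]
width: 21.1
```

```bash
python3 wl.py w5
python3 - <<'E'
import cv2
im=cv2.imread('pics/w5.png');cv2.imwrite('pics/w5z.png',cv2.resize(im[180:340,180:380],None,fx=3,fy=3))
E
```

```text
11.3833 [-0.3  0.6  2.   0.   0.5 -0.3] [ 474.1 -157.5  192.9] [2.2 2.2 0. ] 21.069051118145442
axis hits z11 at [ 474.4 -157.6   11. ] [280.4 259.6]
```

View pics/w5z.png

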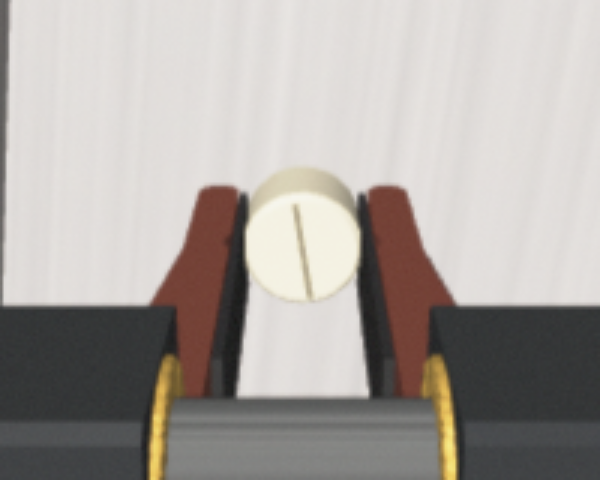

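Gripped centrally, with an opening of 21.1 mm. I'll lift, pass in front of the tester, and go round to its left side.

Call:
jog_arm(steps=[[[0,0,-0.033,0,0,0,1],[0,0,-0.033,0,0,0,1],[0,0,-0.033,0,0,0,1],[0,0,-0.033,0,0,0,1],[0.0329,-0.0165,-0.0165,0,0,0,1],[0.0329,-0.0165,-0.0165,0,0,0,1],[0.0329,-0.0165,-0.0165,0,0,0,1],[0.0329,-0.0165,-0.0165,0,0,0,1],[0.0329,-0.0165,-0.0165,0,0,0,1],[0.0329,-0.0165,-0.0165,0,0,0,1],[0,0,0,0,0,0,1]]])

```text
t: 12.4
ee_pos: [372.6, 43.5, 425.5]
orientation: [2.216, 2.225, 0.005]
ft_force: [0.6, 0.5, -0.3]
width: 20.8
```

```bash
python3 wl.py w6
python3 - <<'E'
import cv2
im=cv2.imread('pics/w6.png');cv2.imwrite('pics/w6z.png',cv2.resize(im[180:340,180:380],None,fx=3,fy=3))
E
```

```text
12.4 [0.1 0.  2.1 0.  1.  0.1] [372.6  43.5 425.5] [2.2 2.2 0. ] 20.804671347391988
axis hits z11 at [373.9  44.1  11. ] [280.6 183.3]
```

View pics/w6z.png

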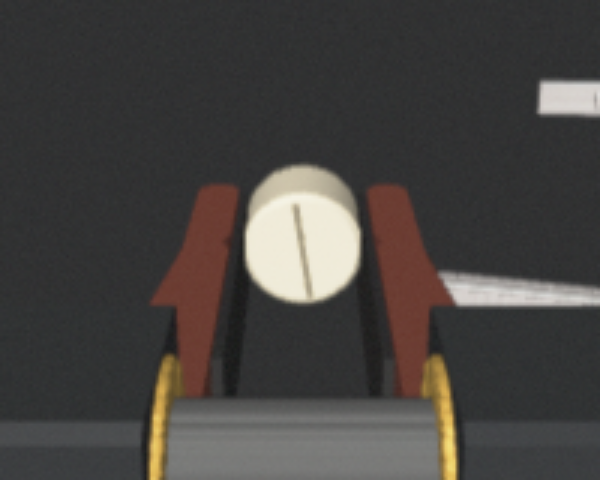

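Call:
jog_arm(steps=[[[0.0385,0,0,0,0,0,1],[0.0385,0,0,0,0,0,1],[0.0385,0,0,0,0,0,1],[0.0385,0,0,0,0,0,1],[0.0385,0,0,0,0,0,1],[0.0385,0,0,0,0,0,1],[0.0385,0,0,0,0,0,1],[0.0385,0,0,0,0,0,1],[0.0385,0,0,0,0,0,1],[0,0.035,0,0,0,0,1],[0,0.035,0,0,0,0,1],[0,0.035,0,0,0,0,1],[0,0.035,0,0,0,0,1],[0,0,0,0,0,-5,1],[0,0,0,0,0,-5,1],[0,0,0,0,0,-5,1],[0,0,0,0,0,0,1]]])

```text
t: 13.92
ee_pos: [516.4, 384.9, 421.3]
orientation: [-1.912, -2.493, 0.003]
ft_force: [0.2, -0.0, -0.2]
width: 20.9
```

Call:
jog_arm(steps=[[[0,0,0,0,-7,0,1],[0,0,0,0,-7,0,1],[0,0,0,0,-7,0,1],[0,0,0,0,-7,0,1],[0,0,0,0,-7,0,1],[0,0,0,0,0,0,1],[0,0,0,0,0,0,1]]])

```text
t: 14.5
ee_pos: [515.1, 386.4, 421.7]
orientation: [1.593, 2.074, -0.501]
ft_force: [0.9, -0.7, -1.0]
width: 20.5
```

```bash
python3 tl.py l1 550.5 252.8 224.5 182
cat > ov.py <<'E'
from h import *
import sys
t=sys.argv[1]; im=cv2.imread(f'pics/{t}w.png'); c=cam('wrist',ctrl.get_obs())
x0,y0=190,120; z=cv2.resize(im[y0:y0+190,x0:x0+180],None,fx=3.5,fy=3.1,interpolation=cv2.INTER_CUBIC)
for az in (np.pi,np.pi/3,-np.pi/3):
    m=np.array([536+28*np.cos(az-.02),228.8+28*np.sin(az-.02),210])
    pts=np.array([(proj(c,m+[16.75*np.cos(a),16.75*np.sin(a),0])-[x0,y0]+.5)*[3.5,3.1] for a in np.linspace(0,6.28,60)])
    cv2.polylines(z,[pts.astype(int)],True,(0,0,255),1)
cv2.imwrite(f'pics/{t}z.png',z)
E
python3 ov.py l1
```

```text
14.5 [ 0.7  0.5  1.5 -0.5  1.4  0.6] [515.1 386.4 421.7] w 20.493732281498268 F [ 0.9 -0.7 -1. ]
tool x [-0.2  0.8 -0.6] z [ 0.1 -0.6 -0.8] tablet [541.7 285.9 272.3] shift in tool axes [-0.7  0.  58.8]
side mouth px [262.1 130.1] tablet px [253.3 102.3]
side crop origin 212 50
scene mouth px [320.7 126.4] tablet px [322.4  94.7]
scene crop origin 270 46
wrist mouth px [280.3 212.4] tab [280.1 259.3]
```

View pics/l1z.png

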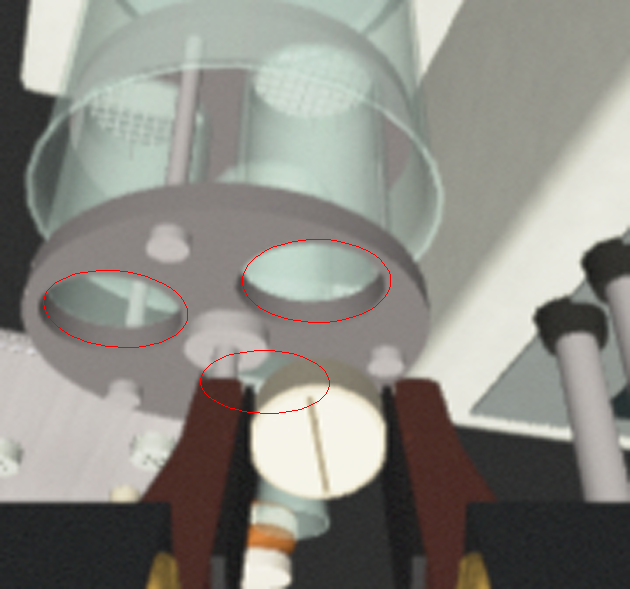

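View pics/l1.png

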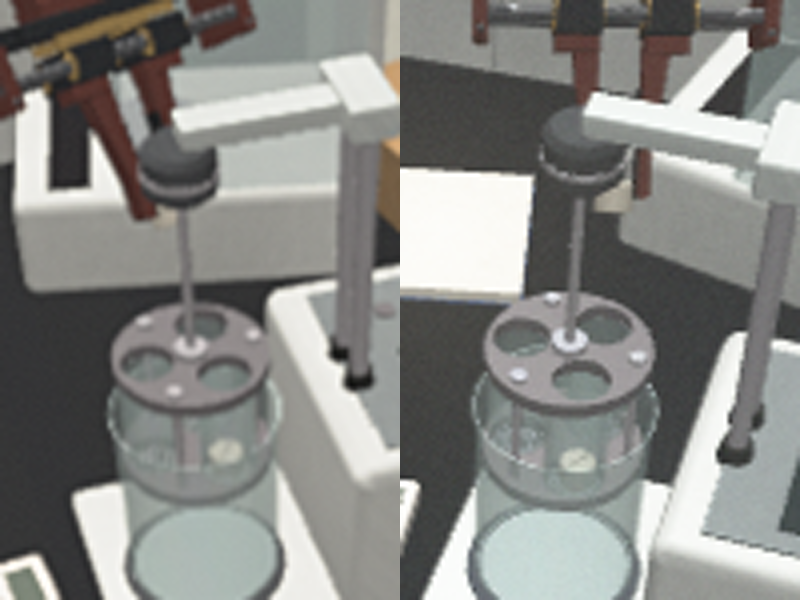

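The overlay matches the left mouth and the arm lines up with it. The side picture also confirms the first tablet at the bottom of the right tube. Approach.

Call:
jog_arm(steps=[[[-0.0005,0,0.0145,0,0,0,1],[0,0,0.0145,0,0,0,1],[0,0,0.0145,0,0,0,1],[0,0,0.0145,0,0,0,1],[0,0,0,0,0,0,1],[0,0,0,0,0,0,1]]])

```text
t: 15.15
ee_pos: [523.7, 353.4, 375.9]
orientation: [1.593, 2.072, -0.502]
ft_force: [-0.5, 0.3, 0.0]
width: 21.0
```

```bash
python3 tl.py l2 550.5 252.8 224.5 182; python3 ov.py l2
```

```text
15.15 [ 0.7  0.5  1.6 -0.6  1.3  0.6] [523.7 353.4 375.9] w 21.04748330551759 F [-0.5  0.3  0. ]
tool x [-0.2  0.8 -0.6] z [ 0.1 -0.6 -0.8] tablet [550.5 252.6 226.7] shift in tool axes [1.4 0.1 1.7]
side mouth px [262.1 130.1] tablet px [261.8 124.8]
side crop origin 212 50
scene mouth px [320.7 126.4] tablet px [321.1 120.8]
scene crop origin 270 46
wrist mouth px [280.3 235.2] tab [280.1 259.3]
```

View pics/l2z.png

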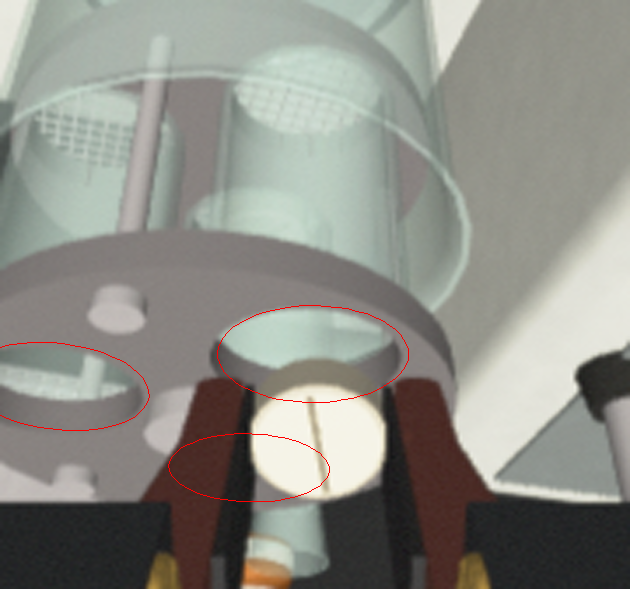

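View pics/l2.png

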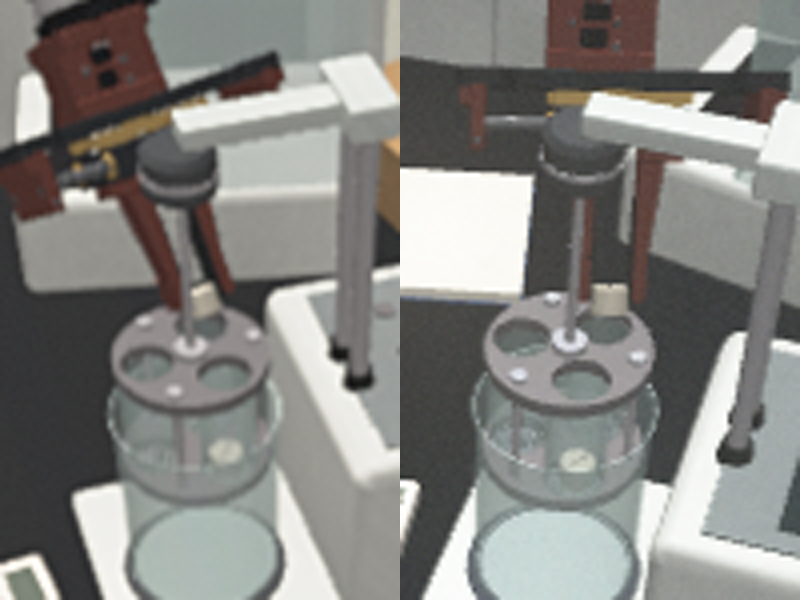

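The tablet is over the left mouth, within 1 mm, in all views. Lower slightly, release and retreat.

Call:
jog_arm(steps=[[[0.0012,-0.0006,0.0017,0,0,0,1],[0,0,0,0,0,0,1],[0,0,0,0,0,0,0],[0,0,0,0,0,0,0],[0,0,0,0,0,0,0],[0,0,0,0,0,0,0],[0,0,-0.02,0,0,0,0],[0,0,-0.04,0,0,0,0],[0,0,0,0,0,0,0]]])

```text
t: 16.05
ee_pos: [514.4, 390.1, 428.4]
orientation: [1.591, 2.072, -0.49]
ft_force: [0.9, -0.1, 0.8]
width: 43.9
```

```bash
python3 tl.py l3 550.5 252.8 224.5 182
```

```text
16.05 [ 0.7  0.5  1.5 -0.5  1.4  0.6] [514.4 390.1 428.4] w 43.89179853419361 F [ 0.9 -0.1  0.8]
tool x [-0.2  0.8 -0.6] z [ 0.1 -0.6 -0.8] tablet [542.5 290.2 278.9] shift in tool axes [-0.3 -2.4 66.5]
side mouth px [262.1 130.1] tablet px [253.   98.9]
side crop origin 212 50
scene mouth px [320.7 126.4] tablet px [323.4  91.1]
scene crop origin 270 46
wrist mouth px [277.2 209.3] tab [280.1 259.3]
```

View pics/l3.png

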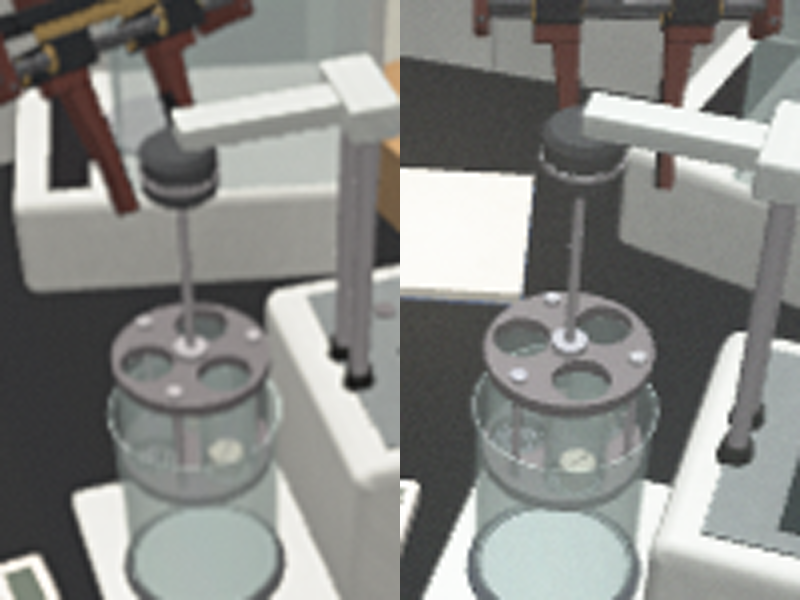

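View pics/l3w.png

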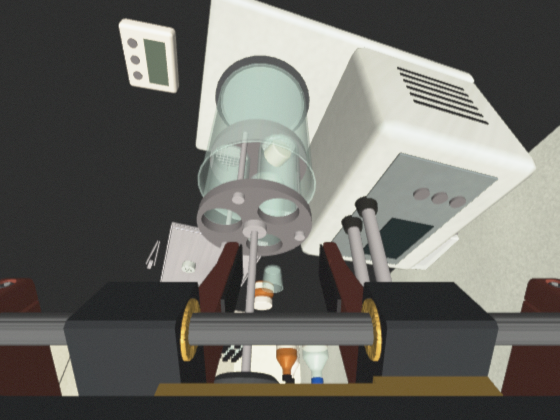

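The second tablet lies at the bottom of the left tube, at (278,150) in the wrist picture. Go back round the front for the third one.

Call:
jog_arm(steps=[[[0,0,0,0,7,0,0],[0,0,0,0,7,0,0],[0,0,0,0,7,0,0],[0,0,0,0,7,0,0],[0,0,0,0,7,0,0],[0,0,0,0,0,5,0],[0,0,0,0,0,5,0],[0,0,0,0,0,5,0],[0,-0.035,0,0,0,0,0],[0,-0.035,0,0,0,0,0],[0,-0.035,0,0,0,0,0],[0,-0.035,0,0,0,0,0],[-0.0385,0,0,0,0,0,0],[-0.0385,0,0,0,0,0,0],[-0.0385,0,0,0,0,0,0],[-0.0385,0,0,0,0,0,0],[-0.0385,0,0,0,0,0,0],[-0.0385,0,0,0,0,0,0],[-0.0385,0,0,0,0,0,0],[-0.0385,0,0,0,0,0,0]]])

```text
t: 17.87
ee_pos: [372.8, 76.9, 421.9]
orientation: [-2.221, -2.22, 0.003]
ft_force: [-0.3, -1.1, 0.8]
width: 44.1
```

Call:
jog_arm(steps=[[[-0.0385,0,0,0,0,0,0],[-0.0297,0.0161,0.0153,0,0,0,0],[-0.0297,0.0161,0.0153,0,0,0,0],[-0.0297,0.0161,0.0153,0,0,0,0],[-0.0297,0.0161,0.0153,0,0,0,0],[-0.0297,0.0161,0.0153,0,0,0,0],[-0.0297,0.0161,0.0153,0,0,0,0],[-0.0297,0.0161,0.0153,0,0,0,0],[-0.0297,0.0161,0.0153,0,0,0,0],[-0.0297,0.0161,0.0153,0,0,0,0],[-0.0297,0.0161,0.0153,0,0,0,0],[-0.0297,0.0161,0.0153,0,0,0,0],[0,0,0,0,0,0,0],[0,0,0,0,0,0,0]]])

```text
t: 19.03
ee_pos: [550.0, -287.3, 252.1]
orientation: [-2.222, -2.216, 0.002]
ft_force: [0.6, -0.2, -0.9]
width: 44.1
```

```bash
python3 wl.py w7
```

```text
19.0333 [-0.5  0.6  1.7 -0.   0.8 -0.5] [ 550.  -287.3  252.1] [-2.2 -2.2  0. ] 44.14777366987919
axis hits z11 at [ 549.1 -286.9   11. ] [280.5 226.4]
```

View pics/w7.png

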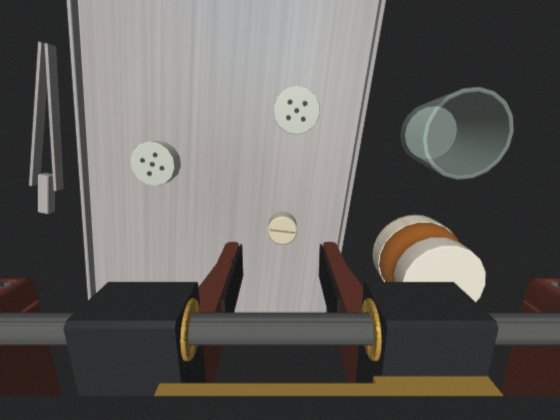

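The tablet is at (282.5,230), about +1.7 mm in x and -2 mm in y from the axis. Grasp.

Call:
jog_arm(steps=[[[-0.002,0.0018,0.018,0,0,0,0],[0,0,0.018,0,0,0,0],[0,0,0.018,0,0,0,0],[0,0,0.009,0,0,0,0],[0,0,0,0,0,0,0],[0,0,0,0,0,0,1],[0,0,0,0,0,0,1],[0,0,0,0,0,0,1],[0,0,0,0,0,0,1],[0,0,0,0,0,0,1]]])

```text
t: 19.97
ee_pos: [553.2, -288.3, 192.7]
orientation: [2.22, 2.22, 0.001]
ft_force: [-0.8, 1.1, 5.5]
width: 20.6
```

```bash
python3 wl.py w8
python3 - <<'E'
import cv2
im=cv2.imread('pics/w8.png');cv2.imwrite('pics/w8z.png',cv2.resize(im[180:340,180:380],None,fx=3,fy=3))
E
```

```text
19.9667 [-0.5  0.7  1.7  0.   0.7 -0.5] [ 553.2 -288.3  192.7] [2.2 2.2 0. ] 20.636084936749704
axis hits z11 at [ 553.5 -288.4   11. ] [280.4 259.8]
```

View pics/w8z.png

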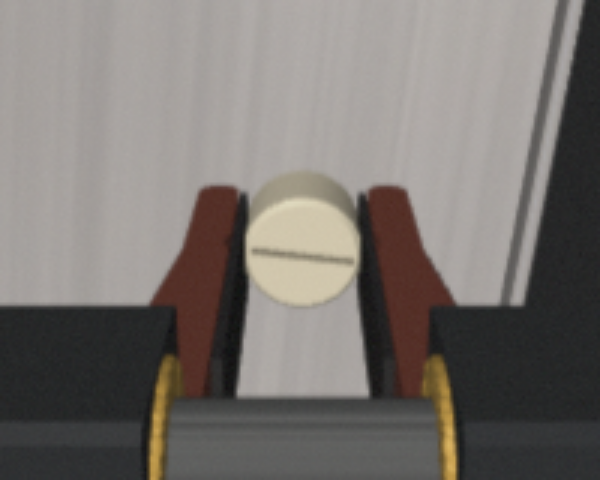

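Gripped centrally, with an opening of 20.6 mm. I'll carry it to the stand-off for the front tube, leaning at azimuth 210°.

Call:
jog_arm(steps=[[[0,0,-0.033,0,0,0,1],[0,0,-0.033,0,0,0,1],[0,0,-0.033,0,0,0,1],[0,0,-0.033,0,0,0,1],[0.0345,-0.0127,-0.0075,0,0,0,1],[0.0345,-0.0127,-0.0075,0,0,0,1],[0.0345,-0.0127,-0.0075,0,0,0,1],[0.0345,-0.0127,-0.0075,0,0,0,1],[0.0345,-0.0127,-0.0075,0,0,0,1],[0.0345,-0.0127,-0.0075,0,0,0,1],[0.0345,-0.0127,-0.0075,0,0,0,1],[0.0345,-0.0127,-0.0075,0,0,0,1],[0.0345,-0.0127,-0.0075,0,0,0,1],[0.0345,-0.0127,-0.0075,0,0,0,1],[0.0345,-0.0127,-0.0075,0,0,0,1],[0.0345,-0.0127,-0.0075,0,0,0,1],[0.0345,-0.0127,-0.0075,0,0,0,1],[0,0,0,0,0,0,1]]])

```text
t: 21.57
ee_pos: [386.1, 164.5, 422.7]
orientation: [-2.216, -2.227, -0.005]
ft_force: [0.6, -0.1, 0.1]
width: 20.9
```

Call:
jog_arm(steps=[[[0,0,0,0,0,6,1],[0,0,0,0,0,6,1],[0,0,0,0,0,6,1],[0,0,0,0,0,6,1],[0,0,0,0,0,6,1],[0,0,0,0,0,6,1],[0,0,0,0,0,6,1],[0,0,0,0,0,6,1],[0,0,0,0,0,6,1],[0,0,0,0,0,6,1],[0,0,0,0,7,0,1],[0,0,0,0,7,0,1],[0,0,0,0,7,0,1],[0,0,0,0,7,0,1],[0,0,0,0,7,0,1],[0,0,0,0,0,0,1],[0,0,0,0,0,0,1]]])

```text
t: 22.98
ee_pos: [387.3, 159.8, 420.9]
orientation: [-2.761, -0.739, -0.865]
ft_force: [0.8, -0.1, -1.1]
width: 20.9
```

```bash
python3 tl.py f1 508 229.3 224.5 182; python3 ov.py f1
```

```text
22.9833 [0.3 0.  2.2 0.3 0.4 1.1] [387.3 159.8 420.9] w 20.88246887831921 F [ 0.8 -0.1 -1.1]
tool x [0.7 0.4 0.6] z [ 0.5  0.3 -0.8] tablet [477.2 211.8 271.4] shift in tool axes [ 2.3  0.2 58.8]
side mouth px [248.4 139.6] tablet px [235.6 126.3]
side crop origin 198 59
scene mouth px [300.2 129.3] tablet px [285.3 109.9]
scene crop origin 250 49
wrist mouth px [280.9 228.8] tab [280.6 259.9]
```

View pics/f1z.png

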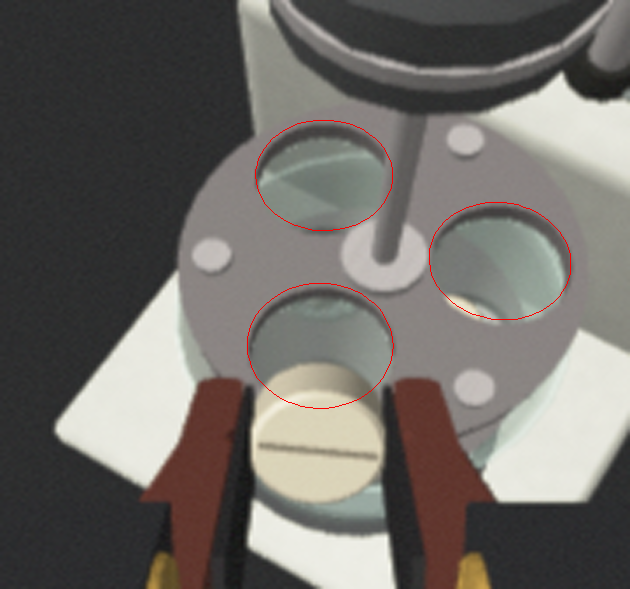

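View pics/f1.png

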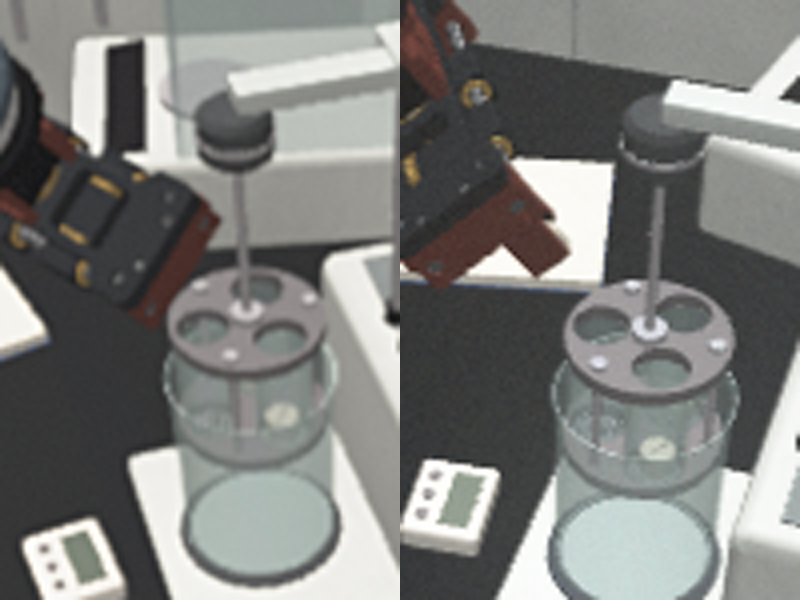

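Overlay and alignment are good. Approach.

Call:
jog_arm(steps=[[[0.0025,0,0.0145,0,0,0,1],[0,0,0.0145,0,0,0,1],[0,0,0.0145,0,0,0,1],[0,0,0.0145,0,0,0,1],[0,0,0,0,0,0,1],[0,0,0,0,0,0,1]]])

```text
t: 23.63
ee_pos: [418.6, 178.3, 374.5]
orientation: [-2.76, -0.74, -0.866]
ft_force: [-0.1, -0.3, 0.5]
width: 20.6
```

```bash
python3 tl.py f2 508 229.3 224.5 182; python3 ov.py f2
```

```text
23.6333 [0.3 0.1 2.2 0.5 0.2 1. ] [418.6 178.3 374.5] w 20.617660059668708 F [-0.1 -0.3  0.5]
tool x [0.7 0.4 0.6] z [ 0.5  0.3 -0.8] tablet [508.5 230.4 225.2] shift in tool axes [-1.2  0.7 -0. ]
side mouth px [248.4 139.6] tablet px [248.  134.4]
side crop origin 198 59
scene mouth px [300.2 129.3] tablet px [300.8 123.9]
scene crop origin 250 49
wrist mouth px [281.8 265.7] tab [280.6 259.9]
```

View pics/f2z.png

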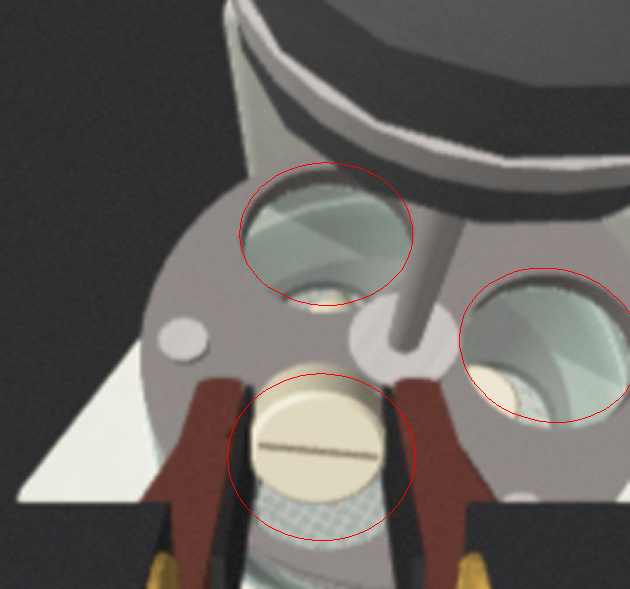

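View pics/f2.png

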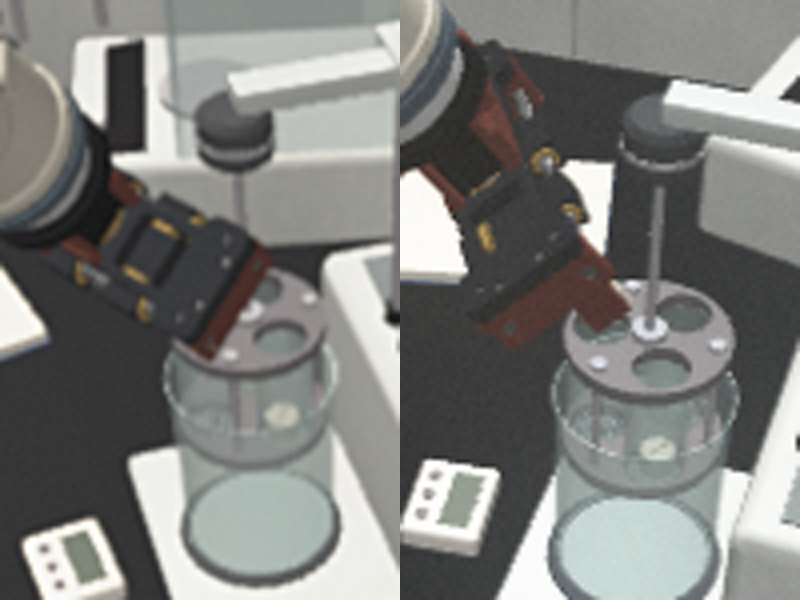

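Call:
jog_arm(steps=[[[-0.0017,0.0006,0,0,0,0,1],[0,0,0,0,0,0,1],[0,0,0,0,0,0,0],[0,0,0,0,0,0,0],[0,0,0,0,0,0,0],[0,0,0,0,0,0,0],[0,0,-0.02,0,0,0,0],[0,0,-0.04,0,0,0,0],[0,0,0,0,0,0,0]]])

```text
t: 24.53
ee_pos: [386.4, 158.9, 427.6]
orientation: [-2.756, -0.739, -0.88]
ft_force: [0.6, 0.2, 0.5]
width: 43.7
```

```bash
python3 tl.py f3 508 229.3 224.5 182; python3 ov.py f3
```

```text
24.5333 [ 0.3 -0.   2.2  0.3  0.4  1.1] [386.4 158.9 427.6] w 43.739898584637785 F [0.6 0.2 0.5]
tool x [0.7 0.4 0.6] z [ 0.5  0.3 -0.8] tablet [477.9 211.4 279.3] shift in tool axes [-3.2 -0.6 65. ]
side mouth px [248.4 139.6] tablet px [235.6 123.6]
side crop origin 198 59
scene mouth px [300.2 129.3] tablet px [285.5 107.1]
scene crop origin 250 49
wrist mouth px [279.9 232.8] tab [280.6 259.9]
```

View pics/f3z.png

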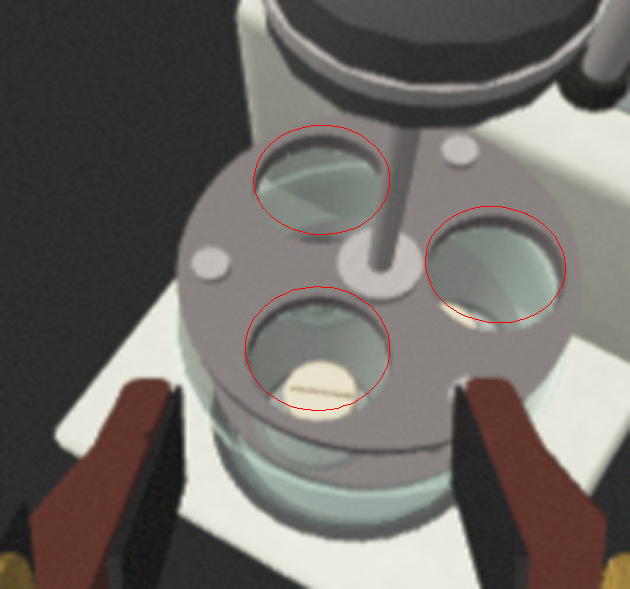

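View pics/f3.png

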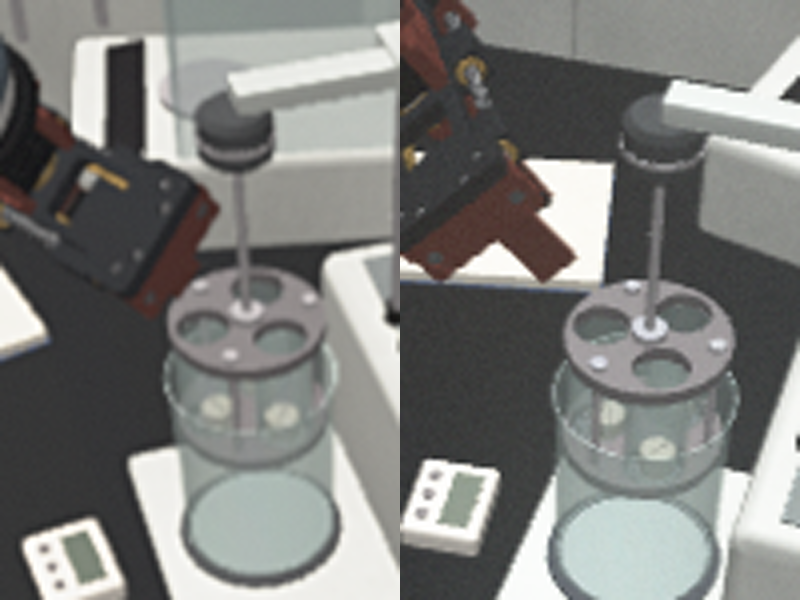

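The third tablet is in the front tube. I'll level out, move clear and do a final check.

Call:
jog_arm(steps=[[[0,0,-0.03,0,-7,0,0],[0,0,0,0,-7,0,0],[0,0,0,0,-7,0,0],[0,0,0,0,-7,0,0],[0,0,0,0,-7,0,0],[0,0,0,0,0,0,0],[0,0,0,0,0,0,0],[0,0,0,0,0,0,0]]])

```text
t: 25.35
ee_pos: [374.5, 152.5, 444.0]
orientation: [-3.027, -0.815, -0.021]
ft_force: [-0.2, -0.9, 0.5]
width: 44.1
```

Run:
```python
from h import *
o=ctrl.get_obs(); print(o['t'],o['ee_pos'],o['ft_force'])
a=[ctrl.get_image(n)[:,:,::-1] for n in ('scene','side')]
cv2.imwrite('pics/end1.png',a[0]);cv2.imwrite('pics/end2.png',a[1])
for n in ('scene','side'):
    for t in ('disc1','tablet1_center'):
        for r in ctrl.landmark_of(t,n)[:4]: print(n,t,round(r['p'],2),np.round(r['uv'],1))
```

```text
25.35 [374.4528795  152.45921901 444.03963768] [-0.17297734 -0.89811887  0.46022332]
scene disc1 0.68 [263.1 347.1]
scene disc1 0.67 [308.1 195.4]
scene disc1 0.64 [214.6 348.8]
scene tablet1_center 0.68 [292.7 261. ]
scene tablet1_center 0.51 [233.3 354.5]
side disc1 0.63 [296.6 360.1]
side disc1 0.59 [335.1 325.9]
```

View pics/end1.png

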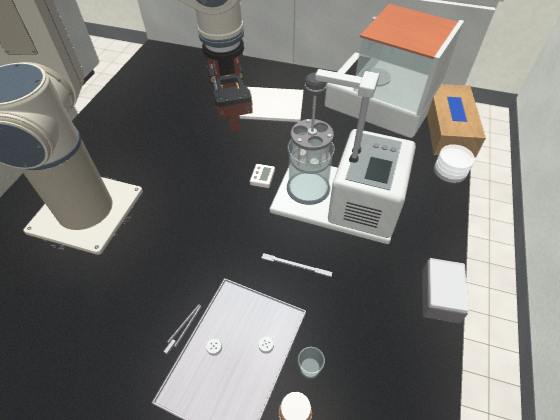

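View pics/end2.png

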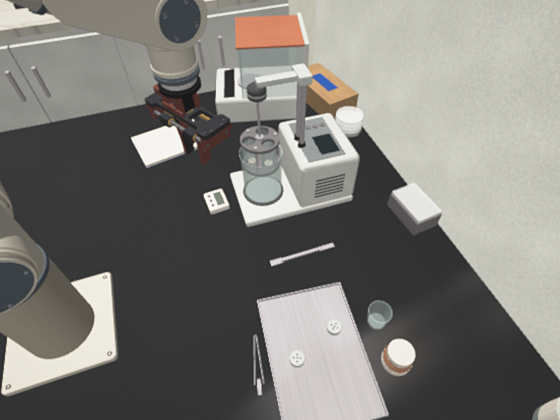

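Both discs, the spatula, jar, beaker, timer and forceps are where they started, no tablets remain on the tray, and the gripper is clear of everything. Handing in.

```bash
python3 -c "
from workcell import ctrl
print(ctrl.close_job())"
```

```text
the job is handed in; nothing more can be done
None
```

All three tablets went from the tray into the basket, one in each tube. I leaned the gripper 35° outwards for each drop and handed the job in at about 25.7 s of the 72 s allowed.

- **Tablets:** the wrist pictures after each drop show one tablet at the mesh floor of the right, left and front tubes. The fixed cameras also show those in the right and front tubes; they do not show the left one clearly, so that check rests on two wrist views.
- **Everything else:** the final pictures show both discs, the spatula, jar, beaker, timer and forceps where they started. The gripper hangs clear of everything.
- **Forces:** no contact with the tester showed in the readings, which stayed under 2 N there. The highest reading was 7.6 N, while closing the fingers on the first tablet.
- **What disagreed:**
  - The trained networks placed the basket axis up to 12 mm off and gave some false hits, including two "tablet" reports in the final scene picture where there are none.
  - I used a fit to the mouth edges in two cameras instead, and it matched the wrist view to about 1–1.5 mm.
  - For the second and third tablets the tool stopped about 3 mm higher than I commanded, so they were gripped on their upper half, but the grip held.

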